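# Sort out the mixing bench

### The job

Four containers on the paint-mixing bench all stand in one another's places: the open mixing cup belongs on the scale's pan, the nozzle bottle on the wooden block, the steel tin in the drip tray and the oblong thinner can on the black rubber mat. Swap them round one at a time, using the free cork coaster to park one on the way, and leave each standing upright, let go and well centred on its own place. Keep every container upright throughout, never letting one tip over, and do not shift the little amber jar.

Things in the scene. Friction and masses are not known exactly. Their poses are not given: they have to be found in the camera images.
- cup: Open grey plastic mixing cup, round and slightly tapered: 55 mm across at the foot, 62 mm at the rim, 85 mm tall, 3 mm wall, about 60 g, empty. Origin: centre of its underside, z up.
- bottle: White plastic squeeze bottle with a black pointed nozzle: round body 42 mm across and straight up to 70 mm, then shoulder and nozzle to 106 mm in all; about 120 g. Origin: centre of its underside, z up.
- tin: Squat round bare-steel paint tin with its lid on: 62 mm across, 68 mm tall, straight sided, about 400 g. Origin: centre of its underside, z up.
- can: Oblong bare-metal thinner can with a paper label: 66 mm long along its x, 40 mm thick along its y, body straight up to 92 mm, with a white screw cap 26 mm across, 16 mm off centre towards +x, to 106 mm; about 300 g. Origin: centre of its underside, z up.
- scale: Weighing scale, fixed to the bench: white base 155 x 128 mm with a black display panel on its -x side, and a flat round steel pan 124 mm across whose top is 40 mm above the bench; it does not sink under load. Origin: on the bench straight below the pan's centre, z up. Seen from above its place and turn vary from start to start.
- block: Plain light-wood block, fixed, 110 x 110 mm and 40 mm tall, flat top. Origin: centre of its underside, z up. Seen from above its place and turn vary from start to start.
- tray: Square steel drip tray, fixed, 130 x 130 mm, its floor 6 mm above the bench, with a 4 mm thick rim standing 14 mm above the bench. Origin: centre of its underside, z up. Seen from above its place and turn vary from start to start.
- mat: Square black ribbed rubber mat, fixed, 120 x 120 mm, flat, top 6 mm above the bench, no rim. Origin: centre of its underside, z up. Seen from above its place and turn vary from start to start.
- coaster: Round cork coaster, fixed, 110 mm across, 6 mm thick. Nothing stands on it at the start: the free spot. Origin: centre of its underside, z up. Seen from above its place and turn vary from start to start.
- jar: Small amber glass sample jar with a dark cap, 44 mm across, 60 mm tall: a bystander standing among the other things. Origin: centre of its underside, z up.
Not all that is in view belongs to the job. Leave any pink look-alike of the cup alone. Leave any yellow look-alike of the tray alone.

How it is judged:
At the end, for the whole second after the job is handed in: Cup on the scale's pan, bottle on the wooden block, tin in the drip tray, can on the rubber mat: each within 15 mm of the centre of its place, resting on it (height within 5 mm), upright within 0.1 rad, at rest and released (horizontal distance between cup and scale below 0.015 m and z of cup in the frame of scale between 0.035 and 0.045 m and angle between each of cup, bottle, tin, can's own z axis and vertical below 0.1 rad and linear speed of each of cup, bottle, tin, can below 0.02 m/s and angular speed of each of cup, bottle, tin, can below 0.2 rad/s and horizontal distance between bottle and block below 0.015 m and z of bottle in the frame of block between 0.035 and 0.045 m and horizontal distance between tin and tray below 0.015 m and z of tin in the frame of tray between 0.001 and 0.011 m and horizontal distance between can and mat below 0.015 m and z of can in the frame of mat between 0.001 and 0.011 m); the robot touches nothing.
It fails at once if a container is tipped by more than 0.6 rad (angle between any of cup, bottle, tin, can's own z axis and vertical above 0.6 rad).
It fails at once if the amber jar is shifted by more than 20 mm or knocked over (distance of jar from where it was at the start of the episode above 0.02 m or angle between jar's own z axis and vertical above 0.5 rad).
It also fails if it takes over 136 s, if anything falls off the work surface, if the arm or the gripper's body presses on something with over 40 N, if the wrist force passes 120 N, or if a joint passes its speed limit or range.

### The arm

A 6-joint arm with a two-finger parallel gripper is mounted at the origin on the work surface. World frame = base frame: x ahead of the robot, y to its left, z up, the work surface at z = 0. Lengths are in m, angles in rad, forces in N, time in s.
With the tool pointing down it reaches from about 0.425 to 0.95 m from the base axis. Payload 3.5 kg.
Tool frame: the origin (TCP) lies midway between the tips of the shut fingers; the grasp point (between the pads) lies 19 mm behind it (robot.hold_point_z is the distance from the TCP to the grasp point, in m); z points along the fingers, y is the line along which they close (so a half turn about z gives the same grasp; the last joint's range is limited). The gripper opens to 85 mm and grips with 20 to 120 N. Pads are 22 mm wide; open, the fingers measure 114 mm over their backs; the gripper's body (76 mm by 85 mm) begins 54 mm behind the grasp point. The pads swing forward as they close: fully open they stand 13 mm farther back than shut.
Start: joints at [1.191, 0.286, 1.577, -0, 1.279, -0.15], TCP at [0.154, 0.657, 0.231] pointing down, gripper open.
Joint ranges: [-2.77, 2.77], [-0.9, 2.22], [0.21, 2.48], [-1.53, 4.67], [0.24, 2.81], [-2.84, 2.84]. Speed limits (rad/s): [2.79, 2.79, 3.14, 3.14, 3.14, 3.14].

### API

Orientations are given as a unit quaternion [x, y, z, w].
In Python, from workcell import telemetry, camera, camera_model, robot gives the robot as it stands. The module is installed in compiled form; this text tells all that it offers.
- The arm moves only by the tool move_arm, never from a script. Its argument "deltas" is a list of rows, each an object with "translation": the shift along the tool's x, y, z in m, a list of three; "dr": the turn, a rotation vector about the tool's x, y, z in degrees, a list of three; "hand": the finger opening in m, from 0 to 0.0854. A call has 1 to 20 rows; each row shifts and turns the commanded pose from where the row before left it, along the tool's axes as they then stand; what a row does not reach is not made up. A row lasts 1/10 s, in which the tool goes at most 50 mm and 8.59 degrees, less where a joint would pass 70% of its speed; a pose out of reach is approached as far as the arm can. A call with a gripper value outside its range is refused whole. The fingers move at their own pace and stop on an object; "newtons" is the grip in N (left out, the last holds). Time passes only in rows, so rows that do not move let the fingers close. It gives the time, the measured TCP pose, the force, the opening and the grip force at its end, in the units of the state.
- telemetry.state(): the state, without advancing time (a new reading comes with each control period).
- camera(name): name is "scene" or "side" or "wrist"; returns the picture (480x640x3 uint8, red, green, blue); there is no depth.
- camera_model(name): a dict with "mtx" (3x3 intrinsics, pixels), "R" (3x3) and "t" (3): a world point X has camera coordinates R X + t. Camera axes: x right, y down, z forward; pixel columns grow to the right and rows downward; lengths in m; the calibration is good to about 2 mm. A picture is of the moment at which its call begins: read the wrist's pose just before it. camera_model takes no time and is no camera call; for the wrist camera it gives the pose at the moment of the call.
- robot.finish_job(): hands the job in; it is judged then, once.
The state is a dict: "time_s": time; "joints": joint angles; "joint_vel": joint speeds; "tau": joint torques, N m; "tcp_pos": TCP position; "eef_rot": TCP orientation; "ft_force": force on the tool from outside, world axes, zero at the start; "torque": the same for the moment, N m; "width": finger opening in m; "finger_force": force on a finger pad.
Only numpy, scipy, OpenCV 4.12 (cv2) and the standard library are available. Lean on these libraries where they do the work, as an engineer would, in place of code of your own. Each camera call takes 0.05 s, during which the arm holds its last target. There are 200 camera calls.

## Working session

There is one attempt and no reset: what is moved stays moved. The work goes in short steps, Python scripts to look and compute and a tool call to move; the robot and the scene stay as the last step left them, time stands still between calls to the robot, and variables do not carry over. Pictures are saved under pics/ and viewed, at most 14 in all, crops included, and the job is handed in when it is done.

Besides the shell and the picture viewer there is one more tool, called after "Request:" by a JSON object that holds its "op" and its "data". move_arm: Moves the arm, as the interface text tells. Its arguments: {"type":"object","properties":{"deltas":{"type":"array"},"newtons":{"type":"number"}},"required":["deltas"]}

```bash
mkdir -p pics; ls; python3 - <<'E'
from workcell import telemetry, camera, camera_model, robot
import cv2
for n in ["scene","side","wrist"]:
    m=camera_model(n); cv2.imwrite(f"pics/{n}0.png",camera(n)[:,:,::-1]); print(n,m)
print(telemetry.state(), robot.hold_point_z)
E
```

```text
pics
scene {'mtx': array([[471.57091531,   0.        , 320.11552949],
       [  0.        , 471.57091531, 247.27586108],
       [  0.        ,   0.        ,   1.        ]]), 'R': array([[ 0.01706979,  0.99979479, -0.01090905],
       [ 0.68406427, -0.01963527, -0.72915742],
       [-0.72922198,  0.00498407, -0.68425906]]), 't': array([ 0.01644645, -0.26982579,  1.39994771])}
side {'mtx': array([[605.92569437,   0.        , 317.0012183 ],
       [  0.        , 605.92569437, 235.99831014],
       [  0.        ,   0.        ,   1.        ]]), 'R': array([[ 0.96236826, -0.27133296,  0.01502489],
       [-0.20023633, -0.74540977, -0.63582205],
       [ 0.18371918,  0.60888644, -0.77168943]]), 't': array([-0.45226673,  0.12588339,  1.21681258])}
wrist {'mtx': array([[352.68379469,   0.        , 317.60059157],
       [  0.        , 352.68379469, 241.22707151],
       [  0.        ,   0.        ,   1.        ]]), 'R': array([[ 0.2277214 ,  0.97372437, -0.00195247],
       [ 0.92993361, -0.21688476,  0.29695871],
       [ 0.28873247, -0.06943952, -0.95488833]]), 't': array([-0.67302696, -0.03940889,  0.37938668])}
{'time_s': 0.15, 'joints': array([ 1.19099822e+00,  2.87024832e-01,  1.57781982e+00, -1.33030676e-06,
        1.27859670e+00, -1.50030385e-01]), 'joint_vel': array([ 0.00165929, -0.00187228, -0.004401  ,  0.00053812,  0.00115048,
        0.00064421]), 'tau': array([ 1.32127519e-03, -4.06600893e+01, -2.93141252e+01, -1.02206307e-04,
        3.85521227e-03,  1.77868156e-05]), 'tcp_pos': array([0.15353575, 0.65679188, 0.23023446]), 'eef_rot': array([ 1.14631074e-01,  9.93407702e-01, -8.92272243e-04, -2.41405170e-04]), 'ft_force': array([ 0.1599789 ,  0.03295713, -0.27793033]), 'torque': array([-0.00992384,  0.00131333,  0.02717135]), 'finger_force': 0.0, 'width': 0.08562210890257846} 0.0187
```

View pics/scene0.png

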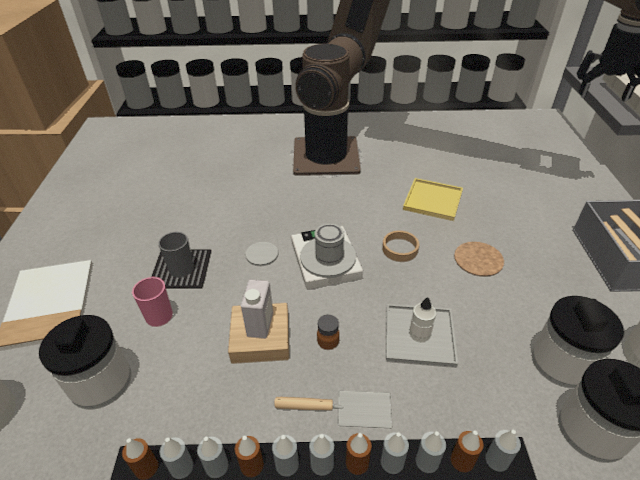

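View pics/side0.png

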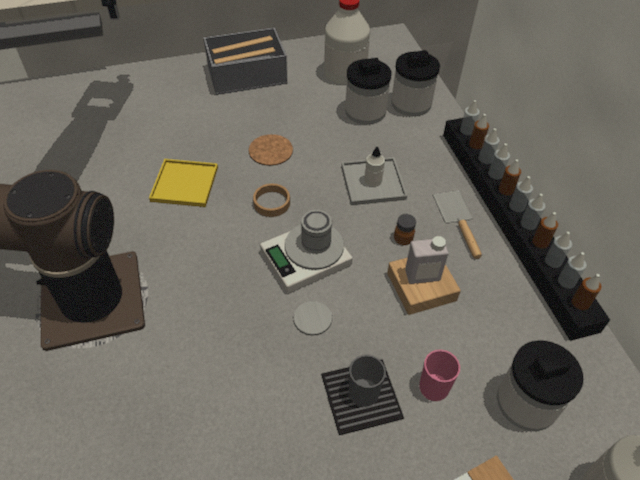

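Scene view: tin on scale (327,250), cup on mat (178,258), can on block (257,315), bottle in tray (423,325), free coaster (479,259), jar (328,332). The decoys are the pink cup (152,300) and the yellow tray (433,198). I'll enlarge to confirm.

```bash
python3 - <<'E'
import cv2
a=cv2.imread("pics/scene0.png")[215:372,140:520]; cv2.imwrite("pics/c1.png",cv2.resize(a,None,fx=2.1,fy=2.1,interpolation=cv2.INTER_CUBIC))
a=cv2.imread("pics/side0.png")[120:440,235:475]; cv2.imwrite("pics/c2.png",cv2.resize(a,None,fx=1.875,fy=1.875,interpolation=cv2.INTER_CUBIC))
E
```

```text
(no output)
```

View pics/c1.png

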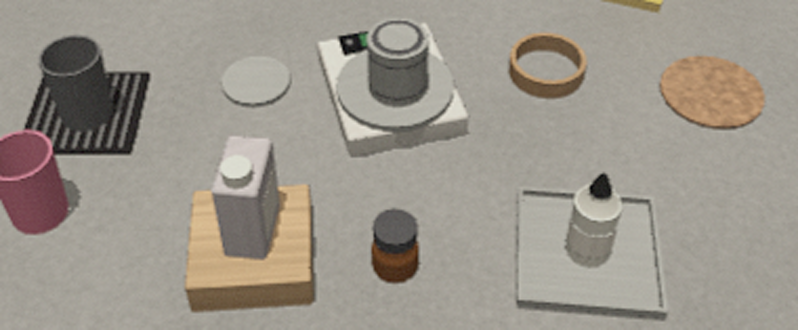

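View pics/c2.png

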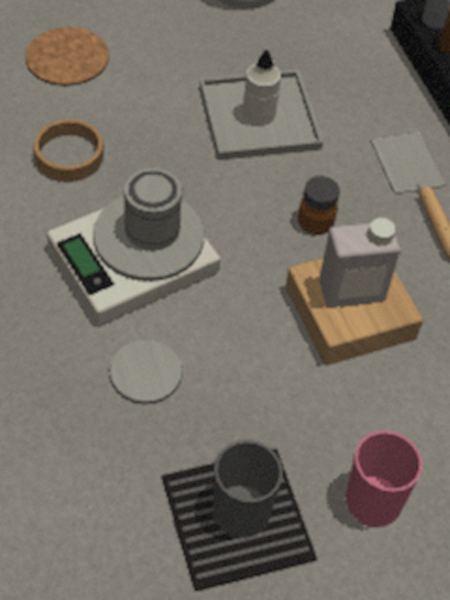

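Confirmed: the grey cup is on the mat and the pink one beside it is the decoy; the steel tray holds the bottle. Now back-projecting.

```bash
cat > h.py <<'E'
import numpy as np
from workcell import camera_model
def bp(m,uv,z):
    M=m["mtx"];R=m["R"];t=m["t"]
    d=R.T@np.linalg.inv(M)@np.array([uv[0],uv[1],1.]);c=-R.T@t
    return (c+d*(z-c[2])/d[2])[:2]
def pj(m,X):
    p=m["mtx"]@(m["R"]@np.array(X,float)+m["t"]);return p[:2]/p[2]
E
python3 - <<'E'
from h import *
S=camera_model("scene");D=camera_model("side")
s=lambda u,v,z:bp(S,(140+u/2.1,215+v/2.1),z)
d=lambda u,v,z:bp(D,(235+u/1.875,120+v/1.875),z)
P=lambda n,*a:print(n,*[np.round(x*1000).astype(int) for x in a],[round(float(np.hypot(*x)),3) for x in a][:1])
P("mat s",*[s(*c,.006) for c in[(149,73),(131,152),(25,150)]])
P("mat d",*[d(*c,.006) for c in[(164,475),(196,584),(314,560),(277,452)]])
P("block s",*[s(*c,.04) for c in[(198,186),(309,186),(313,283),(188,291)]])
P("block d",*[d(*c,.04) for c in[(289,267),(329,342),(418,318)]])
P("tray s",*[s(*c,.014) for c in[(519,191),(654,199),(664,311),(517,303)]])
P("tray d",*[d(*c,.014) for c in[(201,78),(299,73),(319,147),(219,153)]])
P("pan",s(337,87,.04),s(453,87,.04),s(395,87,.04),d(93,234,.04),d(205,234,.04),d(149,233,.04))
P("coaster",s(712,91,.006),d(67,55,.006))
P("tin",s(398,38,.108),d(154,188,.108))
P("cup",s(74,56,.091),d(249,471,.091))
P("bottle",s(601,177,.112),d(266,52,.112))
P("cap",s(237,162,.146),d(382,228,.146))
P("can top s",*[s(*c,.132) for c in[(229,138),(273,140),(262,199),(216,190)]])
P("can top d",*[d(*c,.132) for c in[(330,228),(325,255),(395,247)]])
P("jar",s(396,222,.06),d(322,188,.06))
P("pink",d(387,455,.085))
E
```

```text
mat s [ 401 -278] [ 519 -279] [ 513 -389] [0.488]
mat d [ 401 -283] [ 399 -395] [ 512 -403] [ 516 -288] [0.49]
block s [ 595 -197] [598 -92] [707 -85] [ 712 -192] [0.627]
block d [595 -97] [ 601 -200] [ 703 -196] [0.603]
tray s [588 110] [601 239] [725 220] [714  93] [0.598]
tray d [599 236] [725 213] [703  84] [582 106] [0.644]
pan [464 -67] [468  54] [466  -6] [400   3] [520 -30] [460 -12] [0.469]
coaster [447 337] [445 331] [0.56]
tin [466  -4] [467  -6] [0.466]
cup [ 465 -330] [ 462 -340] [0.57]
bottle [655 164] [652 162] [0.675]
cap [ 660 -143] [ 663 -148] [0.675]
can top s [ 620 -155] [ 623 -117] [ 688 -122] [ 678 -160] [0.639]
can top d [ 619 -124] [ 601 -155] [ 673 -164] [0.631]
jar [658 -11] [662 -15] [0.658]
pink [ 591 -355] [0.69]
```

Request:
{"op": "move_arm", "data": {"deltas": [{"translation": [0, 0, 0], "dr": [0, 0, -6.6], "hand": 0.085}, {"translation": [0, 0, 0], "dr": [0, 0, -6.6], "hand": 0.085}, {"translation": [-0.0334, -0.033, 0], "dr": [0, 0, 0], "hand": 0.085}, {"translation": [-0.0334, -0.033, 0], "dr": [0, 0, 0], "hand": 0.085}, {"translation": [-0.0334, -0.033, 0], "dr": [0, 0, 0], "hand": 0.085}, {"translation": [-0.0334, -0.033, 0], "dr": [0, 0, 0], "hand": 0.085}, {"translation": [-0.0334, -0.033, 0], "dr": [0, 0, 0], "hand": 0.085}, {"translation": [-0.0334, -0.033, 0], "dr": [0, 0, 0], "hand": 0.085}, {"translation": [-0.0334, -0.033, 0], "dr": [0, 0, 0], "hand": 0.085}, {"translation": [-0.0334, -0.033, 0], "dr": [0, 0, 0], "hand": 0.085}, {"translation": [-0.0334, -0.033, 0], "dr": [0, 0, 0], "hand": 0.085}, {"translation": [-0.0334, -0.033, 0], "dr": [0, 0, 0], "hand": 0.085}, {"translation": [-0.0334, -0.033, 0], "dr": [0, 0, 0], "hand": 0.085}, {"translation": [-0.0334, -0.033, 0], "dr": [0, 0, 0], "hand": 0.085}, {"translation": [-0.0334, -0.033, 0], "dr": [0, 0, 0], "hand": 0.085}, {"translation": [-0.0334, -0.033, 0], "dr": [0, 0, 0], "hand": 0.085}, {"translation": [-0.0334, -0.033, 0], "dr": [0, 0, 0], "hand": 0.085}, {"translation": [0, 0, 0], "dr": [0, 0, 0], "hand": 0.085}, {"translation": [0, 0, 0], "dr": [0, 0, 0], "hand": 0.085}], "newtons": 30}}

```text
time_s: 2.05
tcp_pos: [0.6551, 0.1616, 0.2304]
eef_rot: [0.001, 1.0, 0.0, -0.001]
ft_force: [-0.2, 0.9, -0.4]
width: 0.085
finger_force: 0.0
```

```bash
cat > look.py <<'E'
import sys,cv2
from h import *
from workcell import telemetry,camera
s=telemetry.state();m=camera_model("wrist");im=camera("wrist")[:,:,::-1].copy()
print(s["tcp_pos"],s["eef_rot"],s["width"],s["time_s"],s["joints"].round(2))
np.savez("pics/"+sys.argv[1]+".npz",**m);cv2.imwrite("pics/"+sys.argv[1]+"_raw.png",im)
def sq(c,z,h,yaw,col):
    n=60 if h<0 else 4;r=abs(h)*(1 if h<0 else 2**.5)
    a=np.radians(yaw)+np.pi/4+np.arange(n)*2*np.pi/n
    p=[pj(m,[c[0]+r*np.cos(t),c[1]+r*np.sin(t),z]) for t in a]
    cv2.polylines(im,[np.int32(np.round(p))],True,col,1)
for a in sys.argv[2:]:
    x,y,z,h,w=map(float,a.split(","));sq((x,y),z,h,w,(0,0,255))
cv2.imwrite("pics/"+sys.argv[1]+".png",im)
E
python3 look.py w1 .654,.163,.014,.065,-10 .654,.163,.076,-.021,0
```

```text
[0.65514267 0.16156679 0.2303577 ] [ 7.67319282e-04  9.99999293e-01  1.23982044e-04 -9.00353169e-04] 0.08502911238641597 2.05 [ 0.09  0.29  1.58  0.    1.28 -1.48]
```

View pics/w1.png

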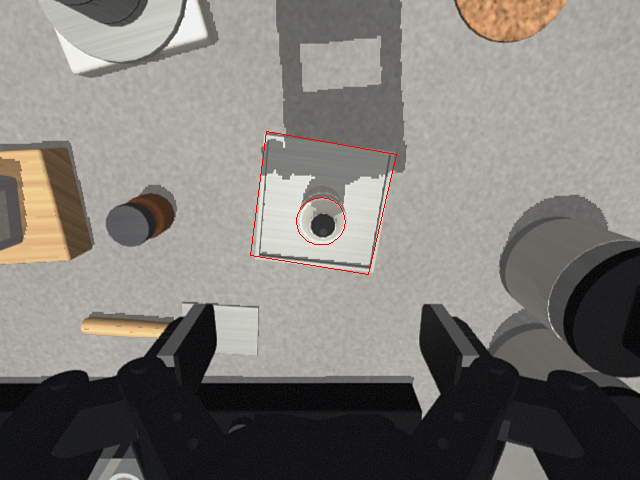

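The wrist view shows the tray outline matching the overlay within about 2 mm, with the bottle at (321,222), nearly centred. Now grasping the bottle.

Request:
{"op": "move_arm", "data": {"deltas": [{"translation": [0, 0.001, 0.035], "dr": [0, 0, 0], "hand": 0.085}, {"translation": [0, 0, 0.035], "dr": [0, 0, 0], "hand": 0.085}, {"translation": [0, 0, 0.035], "dr": [0, 0, 0], "hand": 0.085}, {"translation": [0, 0, 0.035], "dr": [0, 0, 0], "hand": 0.085}, {"translation": [0, 0, 0.03], "dr": [0, 0, 0], "hand": 0.085}, {"translation": [0, 0, 0.014], "dr": [0, 0, 0], "hand": 0.085}, {"translation": [0, 0, 0], "dr": [0, 0, 0], "hand": 0.06}, {"translation": [0, 0, 0], "dr": [0, 0, 0], "hand": 0.05}, {"translation": [0, 0, 0], "dr": [0, 0, 0], "hand": 0.04}, {"translation": [0, 0, 0], "dr": [0, 0, 0], "hand": 0.03}, {"translation": [0, 0, 0], "dr": [0, 0, 0], "hand": 0.03}, {"translation": [0, 0, 0], "dr": [0, 0, 0], "hand": 0.03}, {"translation": [0, 0, 0], "dr": [0, 0, 0], "hand": 0.03}, {"translation": [0, 0, 0], "dr": [0, 0, 0], "hand": 0.03}], "newtons": 30}}

```text
time_s: 3.5
tcp_pos: [0.6568, 0.1642, 0.0503]
eef_rot: [-0.0, 1.0, 0.001, 0.002]
ft_force: [-0.4, 1.2, 6.9]
width: 0.0412
finger_force: 31.1
```

Request:
{"op": "move_arm", "data": {"deltas": [{"translation": [0, 0, -0.015], "dr": [0, 0, 0], "hand": 0.03}, {"translation": [0, 0, -0.03], "dr": [0, 0, 0], "hand": 0.03}, {"translation": [0, 0, -0.03], "dr": [0, 0, 0], "hand": 0.03}, {"translation": [0.015, 0.0125, 0], "dr": [0, 0, 0], "hand": 0.03}, {"translation": [0.03, 0.0245, 0], "dr": [0, 0, 0], "hand": 0.03}, {"translation": [0.03, 0.0245, 0], "dr": [0, 0, 0], "hand": 0.03}, {"translation": [0.03, 0.0245, 0], "dr": [0, 0, 0], "hand": 0.03}, {"translation": [0.03, 0.0245, 0], "dr": [0, 0, 0], "hand": 0.03}, {"translation": [0.03, 0.0245, 0], "dr": [0, 0, 0], "hand": 0.03}, {"translation": [0.03, 0.0235, 0], "dr": [0, 0, 0], "hand": 0.03}, {"translation": [0.015, 0.0115, 0], "dr": [0, 0, 0], "hand": 0.03}, {"translation": [0, 0, 0], "dr": [0, 0, 0], "hand": 0.03}, {"translation": [0, 0, 0], "dr": [0, 0, 0], "hand": 0.03}]}}

```text
time_s: 4.8
tcp_pos: [0.445, 0.3333, 0.1228]
eef_rot: [-0.001, 1.0, -0.0, 0.0]
ft_force: [0.3, -0.4, -1.8]
width: 0.0409
finger_force: 30.6
```

Request:
{"op": "move_arm", "data": {"deltas": [{"translation": [0, 0, 0.02], "dr": [0, 0, 0], "hand": 0.03}, {"translation": [0, 0, 0.025], "dr": [0, 0, 0], "hand": 0.03}, {"translation": [0, 0, 0.015], "dr": [0, 0, 0], "hand": 0.03}, {"translation": [0, 0, 0.008], "dr": [0, 0, 0], "hand": 0.03}, {"translation": [0, 0, 0.003], "dr": [0, 0, 0], "hand": 0.03}, {"translation": [0, 0, 0], "dr": [0, 0, 0], "hand": 0.03}, {"translation": [0, 0, 0], "dr": [0, 0, 0], "hand": 0.03}]}}

```text
time_s: 5.5
tcp_pos: [0.4458, 0.3337, 0.0523]
eef_rot: [-0.0, 1.0, 0.0, 0.001]
ft_force: [0.4, 0.1, -1.0]
width: 0.0411
finger_force: 30.6
```

Request:
{"op": "move_arm", "data": {"deltas": [{"translation": [0, 0, 0.001], "dr": [0, 0, 0], "hand": 0.03}, {"translation": [0, 0, 0.001], "dr": [0, 0, 0], "hand": 0.03}, {"translation": [0, 0, 0], "dr": [0, 0, 0], "hand": 0.045}, {"translation": [0, 0, 0], "dr": [0, 0, 0], "hand": 0.06}, {"translation": [0, 0, 0], "dr": [0, 0, 0], "hand": 0.085}, {"translation": [0, 0, 0], "dr": [0, 0, 0], "hand": 0.085}, {"translation": [0, 0, -0.02], "dr": [0, 0, 0], "hand": 0.085}, {"translation": [0, 0, -0.04], "dr": [0, 0, 0], "hand": 0.085}, {"translation": [0, 0, -0.045], "dr": [0, 0, 0], "hand": 0.085}, {"translation": [0, 0, -0.045], "dr": [0, 0, 0], "hand": 0.085}, {"translation": [-0.002, -0.043, -0.03], "dr": [0, 0, 0], "hand": 0.085}, {"translation": [-0.003, -0.043, 0], "dr": [0, 0, 0], "hand": 0.085}, {"translation": [-0.003, -0.043, 0], "dr": [0, 0, 0], "hand": 0.085}, {"translation": [-0.003, -0.043, 0], "dr": [0, 0, 0], "hand": 0.085}, {"translation": [-0.003, -0.043, 0], "dr": [0, 0, 0], "hand": 0.085}, {"translation": [-0.003, -0.043, 0], "dr": [0, 0, 0], "hand": 0.085}, {"translation": [-0.003, -0.043, 0], "dr": [0, 0, 0], "hand": 0.085}, {"translation": [0, -0.038, 0], "dr": [0, 0, 0], "hand": 0.085}, {"translation": [0, 0, 0], "dr": [0, 0, 0], "hand": 0.085}, {"translation": [0, 0, 0], "dr": [0, 0, 0], "hand": 0.085}]}}

```text
time_s: 7.5
tcp_pos: [0.4649, -0.0041, 0.2279]
eef_rot: [0.001, 1.0, 0.0, -0.0]
ft_force: [-0.1, 0.3, 0.5]
width: 0.0847
finger_force: 0.0
```

```bash
python3 look.py w2 .464,-.008,.04,-.062,0 .466,-.005,.108,-.031,0 .446,.334,.006,-.055,0 .654,.163,.014,.065,-10
```

```text
[ 0.46491583 -0.00410369  0.22789463] [ 8.84165730e-04  9.99999568e-01  2.86705251e-04 -2.20282397e-05] 0.08468236637668693 7.5 [-0.23 -0.19  2.08  0.    1.25 -1.8 ]
```

View pics/w2.png

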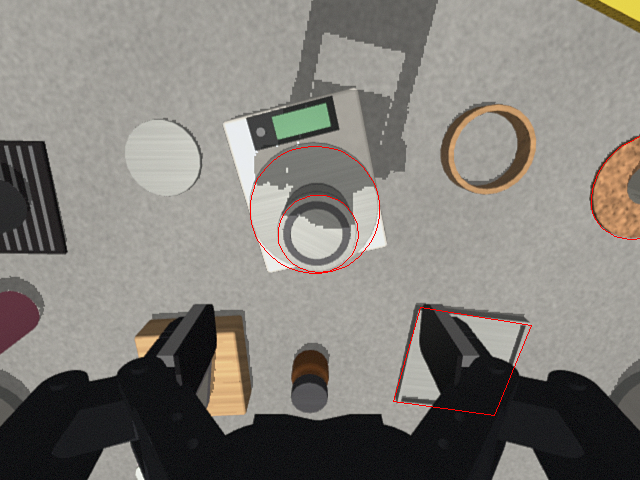

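The wrist view shows the overlays matching the pan (centre 315,209) and the tin (317,233). Now grasping the tin.

Request:
{"op": "move_arm", "data": {"deltas": [{"translation": [-0.001, -0.001, 0.035], "dr": [0, 0, 0], "hand": 0.085}, {"translation": [0, 0, 0.035], "dr": [0, 0, 0], "hand": 0.085}, {"translation": [0, 0, 0.035], "dr": [0, 0, 0], "hand": 0.085}, {"translation": [0, 0, 0.03], "dr": [0, 0, 0], "hand": 0.085}, {"translation": [0, 0, 0.02], "dr": [0, 0, 0], "hand": 0.085}, {"translation": [0, 0, 0.008], "dr": [0, 0, 0], "hand": 0.085}, {"translation": [0, 0, 0], "dr": [0, 0, 0], "hand": 0.07}, {"translation": [0, 0, 0], "dr": [0, 0, 0], "hand": 0.06}, {"translation": [0, 0, 0], "dr": [0, 0, 0], "hand": 0.05}, {"translation": [0, 0, 0], "dr": [0, 0, 0], "hand": 0.05}, {"translation": [0, 0, 0], "dr": [0, 0, 0], "hand": 0.05}, {"translation": [0, 0, 0], "dr": [0, 0, 0], "hand": 0.05}], "newtons": 45}}

```text
time_s: 8.75
tcp_pos: [0.4669, -0.0044, 0.066]
eef_rot: [-0.0, 1.0, 0.0, 0.001]
ft_force: [0.6, 2.6, 3.2]
width: 0.0608
finger_force: 49.5
```

Request:
{"op": "move_arm", "data": {"deltas": [{"translation": [0, 0, -0.015], "dr": [0, 0, 0], "hand": 0.05}, {"translation": [0, 0, -0.025], "dr": [0, 0, 0], "hand": 0.05}, {"translation": [0, 0, -0.02], "dr": [0, 0, 0], "hand": 0.05}, {"translation": [-0.015, 0.0135, 0], "dr": [0, 0, 0], "hand": 0.05}, {"translation": [-0.03, 0.0268, 0], "dr": [0, 0, 0], "hand": 0.05}, {"translation": [-0.032, 0.0285, 0], "dr": [0, 0, 0], "hand": 0.05}, {"translation": [-0.032, 0.0285, 0], "dr": [0, 0, 0], "hand": 0.05}, {"translation": [-0.032, 0.0285, 0], "dr": [0, 0, 0], "hand": 0.05}, {"translation": [-0.03, 0.0268, 0], "dr": [0, 0, 0], "hand": 0.05}, {"translation": [-0.017, 0.0145, 0], "dr": [0, 0, 0], "hand": 0.05}, {"translation": [0, 0, 0], "dr": [0, 0, 0], "hand": 0.05}, {"translation": [0, 0, 0], "dr": [0, 0, 0], "hand": 0.05}]}}

```text
time_s: 9.95
tcp_pos: [0.6529, 0.1624, 0.1233]
eef_rot: [-0.001, 1.0, -0.001, -0.002]
ft_force: [-0.6, 0.2, -3.4]
width: 0.0608
finger_force: 50.1
```

Request:
{"op": "move_arm", "data": {"deltas": [{"translation": [-0.001, 0, 0.02], "dr": [0, 0, 0], "hand": 0.05}, {"translation": [0, 0, 0.025], "dr": [0, 0, 0], "hand": 0.05}, {"translation": [0, 0, 0.025], "dr": [0, 0, 0], "hand": 0.05}, {"translation": [0, 0, 0.013], "dr": [0, 0, 0], "hand": 0.05}, {"translation": [0, 0, 0.005], "dr": [0, 0, 0], "hand": 0.05}, {"translation": [0, 0, 0], "dr": [0, 0, 0], "hand": 0.05}, {"translation": [0, 0, 0], "dr": [0, 0, 0], "hand": 0.05}]}}

```text
time_s: 10.65
tcp_pos: [0.6558, 0.1625, 0.0384]
eef_rot: [-0.0, 1.0, 0.0, 0.001]
ft_force: [0.8, -0.1, -2.2]
width: 0.061
finger_force: 50.1
```

Request:
{"op": "move_arm", "data": {"deltas": [{"translation": [0, 0, 0.002], "dr": [0, 0, 0], "hand": 0.05}, {"translation": [0, 0, 0.001], "dr": [0, 0, 0], "hand": 0.05}, {"translation": [0, 0, 0.0], "dr": [0, 0, 0], "hand": 0.05}, {"translation": [0, 0, 0], "dr": [0, 0, 0], "hand": 0.05}]}}

```text
time_s: 11.05
tcp_pos: [0.655, 0.1627, 0.0342]
eef_rot: [-0.0, 1.0, -0.0, 0.0]
ft_force: [-0.7, -0.3, -2.5]
width: 0.0609
finger_force: 50.1
```

Request:
{"op": "move_arm", "data": {"deltas": [{"translation": [0, 0, 0.001], "dr": [0, 0, 0], "hand": 0.05}, {"translation": [0, 0, 0.001], "dr": [0, 0, 0], "hand": 0.05}, {"translation": [0, 0, 0], "dr": [0, 0, 0], "hand": 0.065}, {"translation": [0, 0, 0], "dr": [0, 0, 0], "hand": 0.08}, {"translation": [0, 0, 0], "dr": [0, 0, 0], "hand": 0.085}, {"translation": [0, 0, 0], "dr": [0, 0, 0], "hand": 0.085}, {"translation": [0, 0, -0.02], "dr": [0, 0, 0], "hand": 0.085}, {"translation": [0, 0, -0.04], "dr": [0, 0, 0], "hand": 0.085}, {"translation": [0, 0, -0.045], "dr": [0, 0, 0], "hand": 0.085}, {"translation": [0, 0, -0.045], "dr": [0, 0, 0], "hand": 0.085}, {"translation": [0, 0, -0.045], "dr": [0, 0, 0], "hand": 0.085}, {"translation": [0, 0, 0], "dr": [0, 0, 0], "hand": 0.085}]}}

```text
time_s: 12.25
tcp_pos: [0.6591, 0.1632, 0.2374]
eef_rot: [-0.0, 1.0, 0.001, 0.008]
ft_force: [0.3, 0.5, 0.8]
width: 0.0852
finger_force: 0.0
```

Request:
{"op": "move_arm", "data": {"deltas": [{"translation": [0.016, -0.0415, 0], "dr": [0, 0, 0], "hand": 0.085}, {"translation": [0.016, -0.0415, 0], "dr": [0, 0, 0], "hand": 0.085}, {"translation": [0.016, -0.0415, 0], "dr": [0, 0, 0], "hand": 0.085}, {"translation": [0.016, -0.0415, 0], "dr": [0, 0, 0], "hand": 0.085}, {"translation": [0.016, -0.0415, 0], "dr": [0, 0, 0], "hand": 0.085}, {"translation": [0.016, -0.0415, 0], "dr": [0, 0, 0], "hand": 0.085}, {"translation": [0.016, -0.0415, 0], "dr": [0, 0, 0], "hand": 0.085}, {"translation": [0.016, -0.0415, 0], "dr": [0, 0, 0], "hand": 0.085}, {"translation": [0.016, -0.0415, 0], "dr": [0, 0, 0], "hand": 0.085}, {"translation": [0.016, -0.0415, 0], "dr": [0, 0, 0], "hand": 0.085}, {"translation": [0.016, -0.0415, 0], "dr": [0, 0, 0], "hand": 0.085}, {"translation": [0.016, -0.0415, 0], "dr": [0, 0, 0], "hand": 0.085}, {"translation": [0, 0, 0], "dr": [0, 0, 0], "hand": 0.085}, {"translation": [0, 0, 0], "dr": [0, 0, 0], "hand": 0.085}]}}

```text
time_s: 13.65
tcp_pos: [0.4626, -0.3361, 0.2265]
eef_rot: [0.001, 1.0, 0.0, -0.0]
ft_force: [0.8, 0.0, -0.2]
width: 0.0851
finger_force: 0.0
```

```bash
python3 look.py w3 .457,-.340,.006,.06,-2 .463,-.335,.091,-.031,0 .651,-.144,.04,.055,3
```

```text
[ 0.46261469 -0.33610833  0.22647862] [ 9.04130141e-04  9.99999500e-01  4.12145833e-04 -1.12279737e-04] 0.08508810800055744 13.65 [-0.81  0.06  1.84  0.    1.24 -2.38]
```

View pics/w3.png

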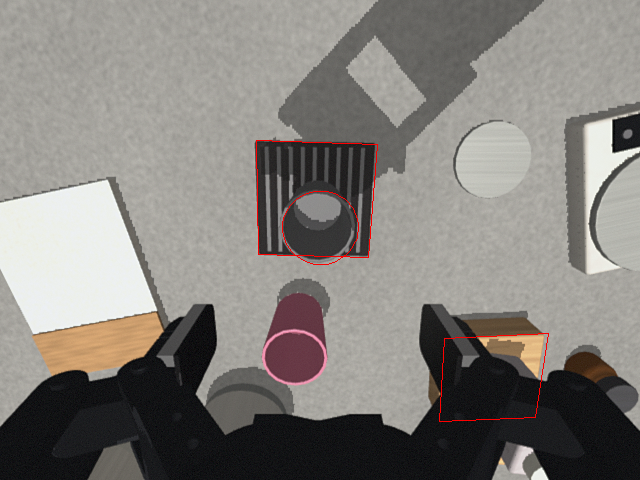

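The wrist view shows the mat and the grey cup (319,228) fitting their overlays; the pink cup at (295,340) is clear. Now grasping the cup.

Request:
{"op": "move_arm", "data": {"deltas": [{"translation": [0, 0.001, 0.035], "dr": [0, 0, 0], "hand": 0.085}, {"translation": [0, 0, 0.04], "dr": [0, 0, 0], "hand": 0.085}, {"translation": [0, 0, 0.04], "dr": [0, 0, 0], "hand": 0.085}, {"translation": [0, 0, 0.035], "dr": [0, 0, 0], "hand": 0.085}, {"translation": [0, 0, 0.025], "dr": [0, 0, 0], "hand": 0.085}, {"translation": [0, 0, 0.01], "dr": [0, 0, 0], "hand": 0.085}, {"translation": [0, 0, 0], "dr": [0, 0, 0], "hand": 0.07}, {"translation": [0, 0, 0], "dr": [0, 0, 0], "hand": 0.06}, {"translation": [0, 0, 0], "dr": [0, 0, 0], "hand": 0.05}, {"translation": [0, 0, 0], "dr": [0, 0, 0], "hand": 0.05}, {"translation": [0, 0, 0], "dr": [0, 0, 0], "hand": 0.05}, {"translation": [0, 0, 0], "dr": [0, 0, 0], "hand": 0.05}], "newtons": 25}}

```text
time_s: 14.9
tcp_pos: [0.4639, -0.3352, 0.0433]
eef_rot: [-0.0, 1.0, -0.001, 0.001]
ft_force: [0.7, 0.1, 3.9]
width: 0.0592
finger_force: 26.7
```

Request:
{"op": "move_arm", "data": {"deltas": [{"translation": [0, 0, -0.015], "dr": [0, 0, 0], "hand": 0.05}, {"translation": [0, 0, -0.03], "dr": [0, 0, 0], "hand": 0.05}, {"translation": [0, 0, -0.035], "dr": [0, 0, 0], "hand": 0.05}, {"translation": [0, 0.015, 0], "dr": [0, 0, 0], "hand": 0.05}, {"translation": [0, 0.03, 0], "dr": [0, 0, 0], "hand": 0.05}, {"translation": [0, 0.04, 0], "dr": [0, 0, 0], "hand": 0.05}, {"translation": [0, 0.04, 0], "dr": [0, 0, 0], "hand": 0.05}, {"translation": [0, 0.04, 0], "dr": [0, 0, 0], "hand": 0.05}, {"translation": [0, 0.04, 0], "dr": [0, 0, 0], "hand": 0.05}, {"translation": [0, 0.04, 0], "dr": [0, 0, 0], "hand": 0.05}, {"translation": [0, 0.04, 0], "dr": [0, 0, 0], "hand": 0.05}, {"translation": [0, 0.03, 0], "dr": [0, 0, 0], "hand": 0.05}, {"translation": [0, 0.012, 0], "dr": [0, 0, 0], "hand": 0.05}, {"translation": [0, 0, 0], "dr": [0, 0, 0], "hand": 0.05}, {"translation": [0, 0, 0], "dr": [0, 0, 0], "hand": 0.05}]}}

```text
time_s: 16.4
tcp_pos: [0.463, -0.008, 0.122]
eef_rot: [-0.0, 1.0, -0.0, 0.0]
ft_force: [0.3, 0.3, -0.4]
width: 0.0594
finger_force: 27.2
```

Request:
{"op": "move_arm", "data": {"deltas": [{"translation": [-0.001, 0, 0.015], "dr": [0, 0, 0], "hand": 0.05}, {"translation": [0, 0, 0.018], "dr": [0, 0, 0], "hand": 0.05}, {"translation": [0, 0, 0.007], "dr": [0, 0, 0], "hand": 0.05}, {"translation": [0, 0, 0.003], "dr": [0, 0, 0], "hand": 0.05}, {"translation": [0, 0, 0], "dr": [0, 0, 0], "hand": 0.05}, {"translation": [0, 0, 0], "dr": [0, 0, 0], "hand": 0.05}, {"translation": [0, 0, 0], "dr": [0, 0, 0], "hand": 0.05}]}}

```text
time_s: 17.1
tcp_pos: [0.4647, -0.0077, 0.0797]
eef_rot: [-0.0, 1.0, -0.0, 0.001]
ft_force: [-0.3, 0.2, -0.7]
width: 0.0599
finger_force: 27.2
```

Request:
{"op": "move_arm", "data": {"deltas": [{"translation": [0, 0, 0.0015], "dr": [0, 0, 0], "hand": 0.05}, {"translation": [0, 0, 0.001], "dr": [0, 0, 0], "hand": 0.05}, {"translation": [0, 0, 0], "dr": [0, 0, 0], "hand": 0.065}, {"translation": [0, 0, 0], "dr": [0, 0, 0], "hand": 0.08}, {"translation": [0, 0, 0], "dr": [0, 0, 0], "hand": 0.085}, {"translation": [0, 0, 0], "dr": [0, 0, 0], "hand": 0.085}, {"translation": [0, 0, -0.02], "dr": [0, 0, 0], "hand": 0.085}, {"translation": [0, 0, -0.04], "dr": [0, 0, 0], "hand": 0.085}, {"translation": [0, 0, -0.045], "dr": [0, 0, 0], "hand": 0.085}, {"translation": [0, 0, -0.045], "dr": [0, 0, 0], "hand": 0.085}, {"translation": [-0.033, -0.023, -0.01], "dr": [0, 0, 0], "hand": 0.085}, {"translation": [-0.03, -0.022, 0], "dr": [0, 0, 0], "hand": 0.085}, {"translation": [-0.03, -0.022, 0], "dr": [0, 0, 0], "hand": 0.085}, {"translation": [-0.03, -0.022, 0], "dr": [0, 0, 0], "hand": 0.085}, {"translation": [-0.03, -0.022, 0], "dr": [0, 0, 0], "hand": 0.085}, {"translation": [-0.03, -0.022, 0], "dr": [0, 0, 0], "hand": 0.085}, {"translation": [0, 0, 0], "dr": [0, 0, 0], "hand": 0.085}, {"translation": [0, 0, 0], "dr": [0, 0, 0], "hand": 0.085}]}}

```text
time_s: 18.9
tcp_pos: [0.6469, -0.1405, 0.2353]
eef_rot: [0.0, 1.0, 0.001, -0.001]
ft_force: [0.4, 0.2, 0.6]
width: 0.0849
finger_force: 0.0
```

```bash
python3 look.py w4 .651,-.144,.04,.055,3 .661,-.145,.146,-.013,0 .464,-.008,.04,-.062,0 .660,-.013,.060,-.022,0
```

```text
[ 0.64685264 -0.14049239  0.23526907] [ 4.59375968e-05  9.99999313e-01  5.25698137e-04 -1.04631104e-03] 0.08493524599944177 18.9 [-0.37  0.26  1.61  0.    1.28 -1.94]
```

View pics/w4.png

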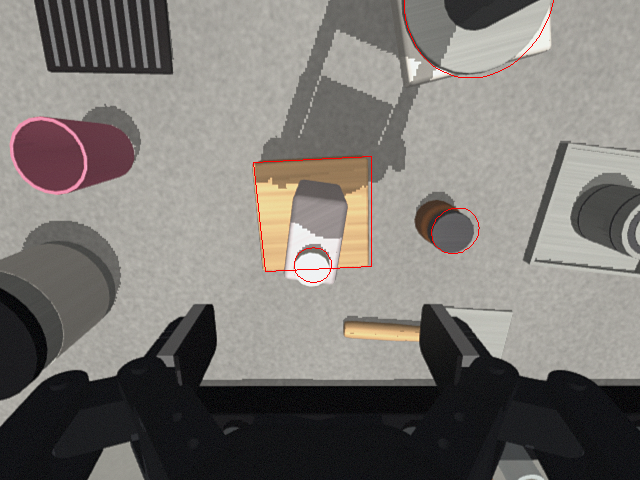

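```bash
python3 - <<'E'
import cv2
a=cv2.imread("pics/w4_raw.png")[160:300,240:390]; cv2.imwrite("pics/c4.png",cv2.resize(a,None,fx=4,fy=4,interpolation=cv2.INTER_CUBIC))
E
```

```text
(no output)
```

View pics/c4.png

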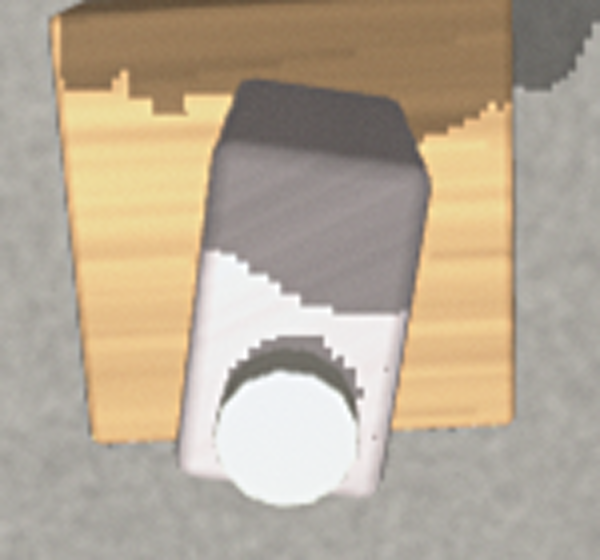

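The crop shows the can's top face with corners (217,145), (430,178), (380,492) and (180,468), slightly turned.

```bash
python3 - <<'E'
from h import *
m=dict(np.load("pics/w4.npz"))
for z,cs in((.132,[(217,145),(430,178),(380,492),(180,468)]),(.146,[(287,437)]),(.04,[(52,18),(513,0),(512,425),(92,440)])):
    p=np.array([bp(m,(240+u/4,160+v/4),z) for u,v in cs]);print(p.round(4).tolist(),p.mean(0).round(4))
    if len(p)>1: 
        e=p[[3,2]].mean(0)-p[[0,1]].mean(0);print(np.degrees(np.arctan2(e[1],e[0])),np.hypot(*e))
E
```

```text
[[0.6149, -0.1579], [0.6208, -0.1203], [0.6811, -0.1283], [0.6761, -0.166]] [ 0.6482 -0.1431]
-7.556829632871597 0.061329722312424756
[[0.6643, -0.1456]] [ 0.6643 -0.1456]
[[0.6009, -0.2021], [0.5968, -0.0939], [0.7033, -0.0897], [0.7073, -0.1975]] [ 0.6521 -0.1458]
2.363846470695553 0.10655949535339711
```

Request:
{"op": "move_arm", "data": {"deltas": [{"translation": [-0.0015, -0.0026, 0.01], "dr": [0, 0, 0], "hand": 0.085}, {"translation": [0, 0, 0.02], "dr": [0, 0, 7.6], "hand": 0.085}, {"translation": [0, 0, 0.035], "dr": [0, 0, 0], "hand": 0.085}, {"translation": [0, 0, 0.035], "dr": [0, 0, 0], "hand": 0.085}, {"translation": [0, 0, 0.03], "dr": [0, 0, 0], "hand": 0.085}, {"translation": [0, 0, 0.02], "dr": [0, 0, 0], "hand": 0.085}, {"translation": [0, 0, 0], "dr": [0, 0, 0], "hand": 0.07}, {"translation": [0, 0, 0], "dr": [0, 0, 0], "hand": 0.055}, {"translation": [0, 0, 0], "dr": [0, 0, 0], "hand": 0.04}, {"translation": [0, 0, 0], "dr": [0, 0, 0], "hand": 0.03}, {"translation": [0, 0, 0], "dr": [0, 0, 0], "hand": 0.03}, {"translation": [0, 0, 0], "dr": [0, 0, 0], "hand": 0.03}, {"translation": [0, 0, 0], "dr": [0, 0, 0], "hand": 0.03}], "newtons": 40}}

```text
time_s: 20.25
tcp_pos: [0.6499, -0.1432, 0.0889]
eef_rot: [0.066, 0.998, -0.0, 0.002]
ft_force: [-2.0, 1.6, 5.7]
width: 0.0396
finger_force: 41.5
```

Request:
{"op": "move_arm", "data": {"deltas": [{"translation": [0, 0, -0.015], "dr": [0, 0, 0], "hand": 0.03}, {"translation": [0, 0, -0.03], "dr": [0, 0, 0], "hand": 0.03}, {"translation": [0, 0, -0.03], "dr": [0, 0, -3.8], "hand": 0.03}, {"translation": [0, 0, 0], "dr": [0, 0, -3.8], "hand": 0.03}, {"translation": [0.013, -0.013, 0], "dr": [0, 0, 0], "hand": 0.03}, {"translation": [0.025, -0.026, 0], "dr": [0, 0, 0], "hand": 0.03}, {"translation": [0.029, -0.03, 0], "dr": [0, 0, 0], "hand": 0.03}, {"translation": [0.029, -0.03, 0], "dr": [0, 0, 0], "hand": 0.03}, {"translation": [0.029, -0.03, 0], "dr": [0, 0, 0], "hand": 0.03}, {"translation": [0.029, -0.03, 0], "dr": [0, 0, 0], "hand": 0.03}, {"translation": [0.025, -0.026, 0], "dr": [0, 0, 0], "hand": 0.03}, {"translation": [0.0125, -0.012, 0], "dr": [0, 0, 0], "hand": 0.03}, {"translation": [0, 0, 0], "dr": [0, 0, 0], "hand": 0.03}, {"translation": [0, 0, 0], "dr": [0, 0, 0], "hand": 0.03}]}}

```text
time_s: 21.65
tcp_pos: [0.456, -0.3398, 0.1605]
eef_rot: [0.001, 1.0, 0.001, -0.001]
ft_force: [-0.3, 1.1, -3.4]
width: 0.0396
finger_force: 41.1
```

Descending to about 2 mm above the mat (0.0549 expected at contact).

Request:
{"op": "move_arm", "data": {"deltas": [{"translation": [-0.0015, 0, 0.02], "dr": [0, 0, 0], "hand": 0.03}, {"translation": [0, 0, 0.03], "dr": [0, 0, 0], "hand": 0.03}, {"translation": [0, 0, 0.03], "dr": [0, 0, 0], "hand": 0.03}, {"translation": [0, 0, 0.017], "dr": [0, 0, 0], "hand": 0.03}, {"translation": [0, 0, 0.006], "dr": [0, 0, 0], "hand": 0.03}, {"translation": [0, 0, 0], "dr": [0, 0, 0], "hand": 0.03}, {"translation": [0, 0, 0], "dr": [0, 0, 0], "hand": 0.03}, {"translation": [0, 0, 0], "dr": [0, 0, 0], "hand": 0.03}]}}

```text
time_s: 22.45
tcp_pos: [0.4597, -0.3408, 0.06]
eef_rot: [-0.0, 1.0, -0.001, 0.001]
ft_force: [-0.3, 0.7, -2.8]
width: 0.0396
finger_force: 41.0
```

Request:
{"op": "move_arm", "data": {"deltas": [{"translation": [0, 0, 0.002], "dr": [0, 0, 0], "hand": 0.03}, {"translation": [0, 0, 0.0015], "dr": [0, 0, 0], "hand": 0.03}, {"translation": [0, 0, 0], "dr": [0, 0, 0], "hand": 0.03}, {"translation": [0, 0, 0], "dr": [0, 0, 0], "hand": 0.03}]}}

```text
time_s: 22.85
tcp_pos: [0.4587, -0.3401, 0.055]
eef_rot: [-0.0, 1.0, -0.0, 0.0]
ft_force: [0.8, 0.6, -3.0]
width: 0.0395
finger_force: 41.2
```

Request:
{"op": "move_arm", "data": {"deltas": [{"translation": [0, 0, 0.001], "dr": [0, 0, 0], "hand": 0.03}, {"translation": [0, 0, 0.0005], "dr": [0, 0, 0], "hand": 0.03}, {"translation": [0, 0, 0], "dr": [0, 0, 0], "hand": 0.045}, {"translation": [0, 0, 0], "dr": [0, 0, 0], "hand": 0.065}, {"translation": [0, 0, 0], "dr": [0, 0, 0], "hand": 0.085}, {"translation": [0, 0, 0], "dr": [0, 0, 0], "hand": 0.085}, {"translation": [0, 0, -0.02], "dr": [0, 0, 0], "hand": 0.085}, {"translation": [0, 0, -0.04], "dr": [0, 0, 0], "hand": 0.085}, {"translation": [0, 0, -0.045], "dr": [0, 0, 0], "hand": 0.085}, {"translation": [0, 0, -0.045], "dr": [0, 0, 0], "hand": 0.085}, {"translation": [0, 0, -0.04], "dr": [0, 0, 0], "hand": 0.085}, {"translation": [0, 0, 0], "dr": [0, 0, 0], "hand": 0.085}]}}

```text
time_s: 24.05
tcp_pos: [0.4613, -0.3427, 0.2517]
eef_rot: [-0.0, 1.0, -0.005, 0.005]
ft_force: [0.7, -1.3, 0.9]
width: 0.0852
finger_force: 0.0
```

Request:
{"op": "move_arm", "data": {"deltas": [{"translation": [0, 0.045, 0], "dr": [0, 0, 0], "hand": 0.085}, {"translation": [0, 0.045, 0], "dr": [0, 0, 0], "hand": 0.085}, {"translation": [0, 0.045, 0], "dr": [0, 0, 0], "hand": 0.085}, {"translation": [0, 0.045, 0], "dr": [0, 0, 0], "hand": 0.085}, {"translation": [0, 0.045, 0], "dr": [0, 0, 0], "hand": 0.085}, {"translation": [0, 0.045, 0], "dr": [0, 0, 0], "hand": 0.085}, {"translation": [0, 0.045, 0], "dr": [0, 0, 0], "hand": 0.085}, {"translation": [0, 0.045, 0], "dr": [0, 0, 0], "hand": 0.085}, {"translation": [0, 0.045, 0], "dr": [0, 0, 0], "hand": 0.085}, {"translation": [0.0025, 0.045, 0], "dr": [0, 0, 0], "hand": 0.085}, {"translation": [0.0025, 0.045, 0], "dr": [0, 0, 0], "hand": 0.085}, {"translation": [0.0025, 0.045, 0], "dr": [0, 0, 0], "hand": 0.085}, {"translation": [0.0025, 0.045, 0], "dr": [0, 0, 0], "hand": 0.085}, {"translation": [0.0025, 0.045, 0], "dr": [0, 0, 0], "hand": 0.085}, {"translation": [0, 0.044, 0], "dr": [0, 0, 0], "hand": 0.085}, {"translation": [0, 0, 0], "dr": [0, 0, 0], "hand": 0.085}, {"translation": [0, 0, 0], "dr": [0, 0, 0], "hand": 0.085}]}}

```text
time_s: 25.75
tcp_pos: [0.4452, 0.3345, 0.2423]
eef_rot: [-0.001, 1.0, -0.001, -0.001]
ft_force: [-0.9, 0.2, -0.4]
width: 0.085
finger_force: 0.0
```

```bash
python3 look.py w5 .446,.334,.006,-.055,0 .445,.334,.076,-.021,0; python3 -c "
from workcell import camera;import cv2
cv2.imwrite('pics/scene5.png',camera('scene')[:,:,::-1])"
```

```text
[0.44515528 0.33449212 0.2422627 ] [-1.39963369e-03  9.99998512e-01 -6.43537781e-04 -7.75978007e-04] 0.08501024027179353 25.75 [ 0.46  0.02  1.86 -0.    1.27 -1.11]
```

View pics/w5.png

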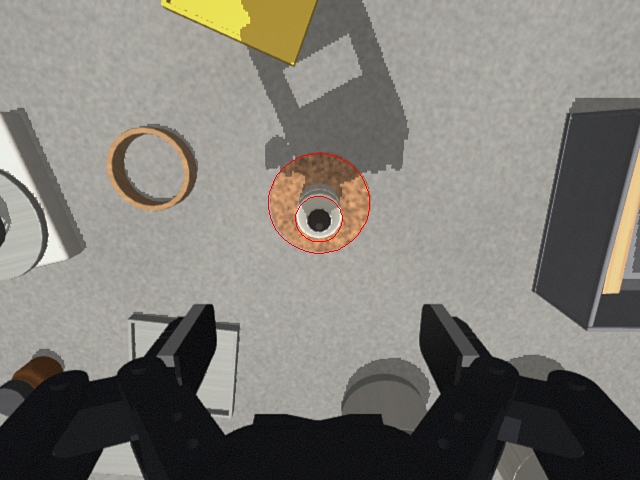

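View pics/scene5.png

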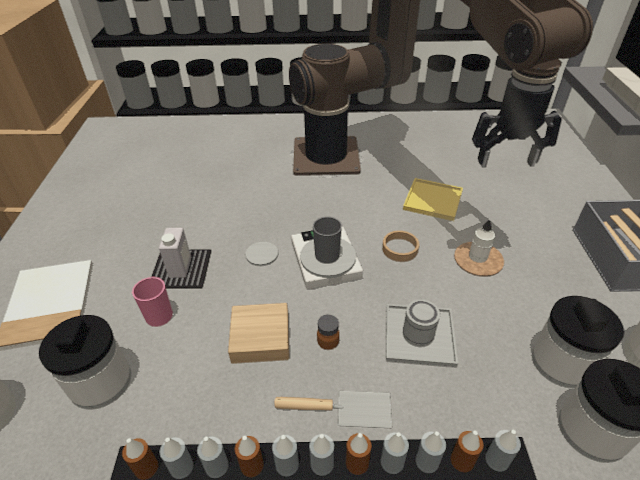

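The scene view shows cup on scale (327,242), tin in tray (421,322) and can on mat (175,252), all upright, and the jar unmoved. The bottle, at (318,220) in the wrist view, is directly under the hand.

Request:
{"op": "move_arm", "data": {"deltas": [{"translation": [-0.001, 0, 0.035], "dr": [0, 0, 0], "hand": 0.085}, {"translation": [0, 0, 0.04], "dr": [0, 0, 0], "hand": 0.085}, {"translation": [0, 0, 0.04], "dr": [0, 0, 0], "hand": 0.085}, {"translation": [0, 0, 0.04], "dr": [0, 0, 0], "hand": 0.085}, {"translation": [0, 0, 0.028], "dr": [0, 0, 0], "hand": 0.085}, {"translation": [0, 0, 0.012], "dr": [0, 0, 0], "hand": 0.085}, {"translation": [0, 0, 0], "dr": [0, 0, 0], "hand": 0.06}, {"translation": [0, 0, 0], "dr": [0, 0, 0], "hand": 0.05}, {"translation": [0, 0, 0], "dr": [0, 0, 0], "hand": 0.04}, {"translation": [0, 0, 0], "dr": [0, 0, 0], "hand": 0.03}, {"translation": [0, 0, 0], "dr": [0, 0, 0], "hand": 0.03}, {"translation": [0, 0, 0], "dr": [0, 0, 0], "hand": 0.03}, {"translation": [0, 0, 0], "dr": [0, 0, 0], "hand": 0.03}, {"translation": [0, 0, 0], "dr": [0, 0, 0], "hand": 0.03}], "newtons": 30}}

```text
time_s: 27.25
tcp_pos: [0.4485, 0.3347, 0.0509]
eef_rot: [-0.001, 1.0, 0.001, 0.002]
ft_force: [-0.2, -1.2, 6.6]
width: 0.0411
finger_force: 30.8
```

Request:
{"op": "move_arm", "data": {"deltas": [{"translation": [0, 0, -0.015], "dr": [0, 0, 0], "hand": 0.03}, {"translation": [0, 0, -0.035], "dr": [0, 0, 0], "hand": 0.03}, {"translation": [0, 0, -0.04], "dr": [0, 0, 0], "hand": 0.03}, {"translation": [0, 0, -0.04], "dr": [0, 0, 0], "hand": 0.03}, {"translation": [0, 0, -0.025], "dr": [0, 0, 0], "hand": 0.03}, {"translation": [0, 0, 0], "dr": [0, 0, 0], "hand": 0.03}, {"translation": [0, 0, 0], "dr": [0, 0, 0], "hand": 0.03}]}}

```text
time_s: 27.95
tcp_pos: [0.4465, 0.3339, 0.2036]
eef_rot: [-0.0, 1.0, 0.0, 0.0]
ft_force: [-0.1, -0.5, -2.0]
width: 0.0412
finger_force: 30.9
```

Request:
{"op": "move_arm", "data": {"deltas": [{"translation": [-0.0085, -0.02, 0], "dr": [0, 0, 0], "hand": 0.03}, {"translation": [-0.0171, -0.04, 0], "dr": [0, 0, 0], "hand": 0.03}, {"translation": [-0.0171, -0.04, 0], "dr": [0, 0, 0], "hand": 0.03}, {"translation": [-0.0171, -0.04, 0], "dr": [0, 0, 0], "hand": 0.03}, {"translation": [-0.0171, -0.04, 0], "dr": [0, 0, 0], "hand": 0.03}, {"translation": [-0.0171, -0.04, 0], "dr": [0, 0, 0], "hand": 0.03}, {"translation": [-0.0171, -0.04, 0], "dr": [0, 0, 0], "hand": 0.03}, {"translation": [-0.0171, -0.04, 0], "dr": [0, 0, 0], "hand": 0.03}, {"translation": [-0.0171, -0.04, 0], "dr": [0, 0, 0], "hand": 0.03}, {"translation": [-0.0171, -0.04, 0], "dr": [0, 0, 0], "hand": 0.03}, {"translation": [-0.0171, -0.04, 0], "dr": [0, 0, 0], "hand": 0.03}, {"translation": [-0.0171, -0.04, 0], "dr": [0, 0, 0], "hand": 0.03}, {"translation": [-0.0085, -0.0195, 0], "dr": [0, 0, 0], "hand": 0.03}, {"translation": [0, 0, 0], "dr": [0, 0, 0], "hand": 0.03}, {"translation": [0, 0, 0], "dr": [0, 0, 0], "hand": 0.03}]}}

```text
time_s: 29.45
tcp_pos: [0.6508, -0.145, 0.2004]
eef_rot: [0.0, 1.0, 0.001, -0.002]
ft_force: [-0.4, -0.0, -1.7]
width: 0.041
finger_force: 30.9
```

Request:
{"op": "move_arm", "data": {"deltas": [{"translation": [0, 0, 0.02], "dr": [0, 0, 0], "hand": 0.03}, {"translation": [0, 0, 0.035], "dr": [0, 0, 0], "hand": 0.03}, {"translation": [0, 0, 0.035], "dr": [0, 0, 0], "hand": 0.03}, {"translation": [0, 0, 0.018], "dr": [0, 0, 0], "hand": 0.03}, {"translation": [0, 0, 0.007], "dr": [0, 0, 0], "hand": 0.03}, {"translation": [0, 0, 0], "dr": [0, 0, 0], "hand": 0.03}, {"translation": [0, 0, 0], "dr": [0, 0, 0], "hand": 0.03}, {"translation": [0, 0, 0], "dr": [0, 0, 0], "hand": 0.03}]}}

```text
time_s: 30.25
tcp_pos: [0.6536, -0.1459, 0.0907]
eef_rot: [-0.0, 1.0, -0.001, 0.002]
ft_force: [0.2, -0.1, -0.6]
width: 0.0412
finger_force: 31.0
```

Request:
{"op": "move_arm", "data": {"deltas": [{"translation": [0, 0, 0.002], "dr": [0, 0, 0], "hand": 0.03}, {"translation": [0, 0, 0.0015], "dr": [0, 0, 0], "hand": 0.03}, {"translation": [0, 0, 0], "dr": [0, 0, 0], "hand": 0.03}, {"translation": [0, 0, 0], "dr": [0, 0, 0], "hand": 0.03}]}}

```text
time_s: 30.65
tcp_pos: [0.6522, -0.1456, 0.085]
eef_rot: [-0.0, 1.0, -0.0, 0.0]
ft_force: [-0.3, -0.1, -0.6]
width: 0.0412
finger_force: 31.1
```

Release, rise and check numerically.

Request:
{"op": "move_arm", "data": {"deltas": [{"translation": [0, 0, 0.001], "dr": [0, 0, 0], "hand": 0.03}, {"translation": [0, 0, 0.0005], "dr": [0, 0, 0], "hand": 0.03}, {"translation": [0, 0, 0], "dr": [0, 0, 0], "hand": 0.045}, {"translation": [0, 0, 0], "dr": [0, 0, 0], "hand": 0.065}, {"translation": [0, 0, 0], "dr": [0, 0, 0], "hand": 0.085}, {"translation": [0, 0, 0], "dr": [0, 0, 0], "hand": 0.085}, {"translation": [0, 0, -0.02], "dr": [0, 0, 0], "hand": 0.085}, {"translation": [0, 0, -0.04], "dr": [0, 0, 0], "hand": 0.085}, {"translation": [0, 0, -0.045], "dr": [0, 0, 0], "hand": 0.085}, {"translation": [0, 0, -0.045], "dr": [0, 0, 0], "hand": 0.085}, {"translation": [0, 0, -0.045], "dr": [0, 0, 0], "hand": 0.085}, {"translation": [0, 0, 0], "dr": [0, 0, 0], "hand": 0.085}, {"translation": [0, 0, 0], "dr": [0, 0, 0], "hand": 0.085}]}}

```text
time_s: 31.95
tcp_pos: [0.6529, -0.1457, 0.2805]
eef_rot: [-0.0, 1.0, -0.001, 0.002]
ft_force: [0.0, 0.7, -1.0]
width: 0.085
finger_force: 0.0
```

```bash
python3 - <<'E'
from h import *
from workcell import camera
import cv2
m=camera_model("side");im=camera("side")[:,:,::-1].copy()
def pl(pts,col):cv2.polylines(im,[np.int32(np.round([[x*4 for x in pj(m,p)] for p in pts]))],True,col,1,cv2.LINE_AA,2)
circ=lambda x,y,z,r:[[x+r*np.cos(t),y+r*np.sin(t),z] for t in np.linspace(0,6.28,60)]
def box(x,y,z,a,b,yaw):
    c,s=np.cos(np.radians(yaw)),np.sin(np.radians(yaw))
    return [[x+c*u-s*v,y+s*u+c*v,z] for u,v in((a,b),(-a,b),(-a,-b),(a,-b))]
im=cv2.resize(im,None,fx=1,fy=1)
r=(0,0,255)
pl(circ(.464,-.008,.125,.031),r);pl(circ(.652,-.1455,.110,.021),r);pl(circ(.654,.163,.074,.031),r);pl(box(.457,-.340,.098,.033,.02,0),r)
pl(circ(.464,-.008,.04,.062),(0,255,0));pl(box(.652,-.1455,.04,.055,.055,2.4),(0,255,0));pl(box(.654,.163,.014,.065,.065,-10),(0,255,0));pl(box(.457,-.340,.006,.06,.06,-2),(0,255,0))
cv2.imwrite("pics/end.png",cv2.resize(im[120:440,235:475],None,fx=1.875,fy=1.875,interpolation=cv2.INTER_CUBIC))
E
```

```text
(no output)
```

View pics/end.png

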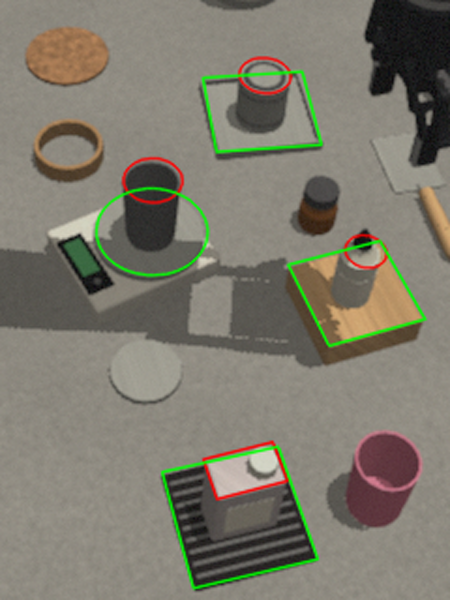

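The final view shows all four containers upright and within a few mm of their overlay centres: cup (152,180), tin (264,75), bottle (360,255), can (245,470). The jar hasn't moved. Handing in.

```bash
python3 -c "
from workcell import robot
print(robot.finish_job())"
```

```text
the job is handed in; nothing more can be done
None
```

I handed the job in at about 32 s of the 136 s allowed. In the last picture the cup is on the scale, the bottle on the block, the tin in the tray and the can on the mat, all upright, released and within about 5 mm of centre, with the jar unmoved; the hand-in returned no verdict.

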